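# Load the bottle mixer and hold its dial at the third position

## Task

Load the bottle mixer: stand the slim dropper bottle in its narrow steel cup and the tall black-lidded jar in its wide steel cup, and let go of both. Then press the bar of the spring-return dial down past the first and second positions to the third, and finish while still holding it there with the gripper, past the third click but not down on the end stop (released, it springs back). Leave everything else on the table where it stands.

Things in the scene. Friction and masses are not known exactly. Their poses are not given: they have to be found in the camera images.
- bottle: Slim amber glass dropper bottle, the only one with a narrow round-tipped rubber bulb on top; loose, upright, about 90 g. Body 34 mm in diameter, straight up to 64 mm, shoulder to 69 mm, black collar 23 mm in diameter to 78 mm, bulb 14 mm in diameter, top at 94 mm. Origin at the centre of its underside, z up along it.
- jar: Tall white jar with black lid, loose, upright, about 130 g. White body 49 mm in diameter up to 46 mm, lid 50 mm in diameter from 46 to 64 mm (its top). Origin at the centre of its underside, z up along it.
- mixer: Bottle mixer, fixed, yaw within 0.25 rad. Origin on the table, z up. White deck x -75..75, y -40..160 mm, top at z 40, carries both cups on its line x = 0. Black control tower at its -y end: x -65..75, y -101..-39, top z 125 mm. Dial on the tower's -y side, axis along the mixer's y at x 30, z 95 mm. Three steel pips behind the paddle mark its three positions.
- narrow_cup: Narrow open steel cup fixed on the deck, for the bottle: inner diameter 42 mm, outer 50 mm, inner floor 5 mm above its origin, rim 37 mm above it. Origin at the centre of its underside, on the deck top. Which cup is nearer to the tower varies; they are 95 mm apart.
- wide_cup: Wide open steel cup fixed on the deck, for the jar: inner diameter 60 mm, outer 68 mm, inner floor 5 mm above its origin, rim 31 mm above it. Origin at the centre of its underside, on the deck top.
- dial (a joint): Dial angle (rad): 0 at rest, grows as the bar is pressed, end stop 1.2. Clicks (humps to push over) at 0.165, 0.495, 0.825; first position 0.33, second 0.66, third 0.99 (anywhere from 0.9 to 1.1 will do). A spring returns it to 0 from everywhere; no position latches. Force at the bar: 4 to 5 N at rest, about 9 N at the third, 3 to 4 N more just before each click.
- paddle: The dial (60 mm aluminium disc) with its steel arm and the black cross bar to press at its end; it points to the mixer's -x side, rising 0.55 rad above level at rest and sinking to 0.44 rad below level at the third position. Origin on the dial axis, where the dial meets the tower (mixer x 30, y -102, z 95 mm).
- bar_mid (a point): Middle of the paddle's cross bar, on its axis. Bar 16 mm thick, 56 mm long, along the mixer's y; middle 75 mm from the dial axis and 36 mm off the tower's side (mixer y -137). Press it from above; nothing is below it. At rest 134 mm above the table; at the third position 63, on the stop 50.
- wide_bottle: Bystander: wide amber bottle with flat black cap, 46 mm in diameter, 76 mm high. Origin at its underside's centre.
- low_pot: Bystander: low white pot with aluminium lid, 64 mm in diameter, 32 mm high. Origin at its underside's centre.
- tape_roll: Bystander: white roll of tape lying flat, 84 mm in diameter, 20 mm high. Origin at its underside's centre.
- spatula: Bystander: small spatula, steel blade and wooden handle, lying on the table, 160 mm long. Origin under it.
- buffer_block: Bystander: cork nail-buffer block, 32 x 95 x 28 mm. Origin at its underside's centre.
- flask: Bystander: steel flask, 66 mm in diameter, 150 mm high. Origin at its underside's centre.

How it is judged:
On the way:
1. bottle stands in the narrow cup and jar in the wide cup, both let go, the dial still at rest (horizontal distance between bottle and narrow_cup below 0.008 m and z of bottle in the frame of narrow_cup below 0.01 m and angle between each of bottle, jar's own z axis and vertical below 0.15 rad and horizontal distance between jar and wide_cup below 0.009 m and z of jar in the frame of wide_cup below 0.01 m and contact force between the fingers and bottle below 0.1 N and contact force between the fingers and jar below 0.1 N and linear speed of each of bottle, jar below 0.03 m/s and value of joint dial below 0.12 rad), for 0.2 s.
At the end, for the whole second after the job is handed in: Bottle in the narrow cup and jar in the wide cup, on the cup floor (5 mm), within 8 and 9 mm of centre, tilt under 0.15 rad, let go and at rest; fingers press the paddle with more than 3 N, dial between 0.83 and 1.18 rad: third position, off the stop at 1.2 (horizontal distance between bottle and narrow_cup below 0.008 m and z of bottle in the frame of narrow_cup below 0.01 m and angle between each of bottle, jar's own z axis and vertical below 0.15 rad and horizontal distance between jar and wide_cup below 0.009 m and z of jar in the frame of wide_cup below 0.01 m and contact force between the fingers and bottle below 0.1 N and contact force between the fingers and jar below 0.1 N and linear speed of each of bottle, jar below 0.03 m/s and value of joint dial between 0.83 and 1.18 rad and contact force between the fingers and paddle above 3 N); the arm keeps its last pose, push and grip.
It fails at once if a bystander is moved by more than 30 mm (distance of any of wide_bottle, low_pot, tape_roll, spatula, buffer_block, flask from where it was at the start of the episode above 0.03 m).
It fails at once if a bystander bottle, flask or pot is tipped over (angle between any of wide_bottle, low_pot, flask's own z axis and vertical above 0.5 rad).
It also fails if it takes over 67 s, if anything falls off the work surface, if the arm or the gripper's body presses on something with over 40 N, if the wrist force passes 120 N, or if a joint passes its speed limit or range.

## Robot

A 6-joint arm with a two-finger parallel gripper is mounted at the origin on the work surface. World frame = base frame: x ahead of the robot, y to its left, z up, the work surface at z = 0. Lengths are in m, angles in rad, forces in N, time in s.
With the tool pointing down it reaches from about 0.325 to 0.775 m from the base axis. Payload 5.5 kg.
Tool frame: the origin (TCP) lies at the very end of the fingers, on their centre line; the grasp point (between the pads) lies 19 mm behind it (env.grip_depth is the z of the grasp point in the tool frame, in m); z points along the fingers, y is the line along which they close (so a half turn about z gives the same grasp; the last joint's range is limited). The gripper opens to 88 mm and grips with 3 to 60 N. Pads are 20 mm wide; open, the fingers measure 115 mm over their backs; the gripper's body (75 mm by 178 mm) begins 61 mm behind the grasp point.
Start: joints at [1.269, 0.091, 1.231, -0, 1.82, -0.057], TCP at [0.145, 0.582, 0.223] pointing down, gripper open.
Joint ranges: [-2.87, 2.87], [-0.86, 2.18], [0.17, 2.46], [-1.51, 4.65], [0.06, 2.69], [-2.65, 2.65]. Speed limits (rad/s): [2.57, 2.57, 3.01, 3.14, 3.14, 3.14].

## Interface

Orientations are given as [roll, pitch, yaw] about the fixed x, y, z axes, in that order (R = Rz(yaw) Ry(pitch) Rx(roll)).
In Python, from cell import env gives the robot as it stands.
- The arm moves only by the tool carry_out, never from a script. Its arguments are lists of equal length, an entry for each row: "dp": the shift along the world's x, y, z in m, a list of three; "rot": the turn, a rotation vector about the world's x, y, z in rad, a list of three; "grip": the finger opening in m, from 0 to 0.0878. A call has 1 to 5 rows; each row shifts and turns the commanded pose from where the row before left it; what a row does not reach is not made up. A row lasts 1/10 s, in which the tool goes at most 50 mm and 8.59 degrees, less where a joint would pass 70% of its speed; a pose out of reach is approached as far as the arm can. A call with a gripper value outside its range is refused whole. The fingers move at their own pace and stop on an object; the grip force is fixed at half the most. Time passes only in rows, so rows that do not move let the fingers close. It gives the time, the measured TCP pose, the force, the opening and the grip force at its end, in the units of the state.
- env.observe(): the state, without advancing time (a new reading comes with each control period).
- env.get_image(name): name is "side" or "top" or "wrist"; returns a dict with "color" (400x640x3 uint8, red, green, blue), "K" (3x3 intrinsics, pixels), "R" (3x3) and "t" (3): a world point X has camera coordinates R X + t. Camera axes: x right, y down, z forward; pixel columns grow to the right and rows downward; lengths in m; the calibration is good to about 2 mm. A picture is of the moment at which its call begins. There is no depth.
- env.job_done(): hands the job in; it is judged then, once.
The state is a dict: "time_s": time; "joint_pos": joint angles; "qd": joint speeds; "joint_efforts": joint torques, N m; "tcp_pos": TCP position; "eef_rot": TCP orientation; "force": force on the tool from outside, world axes, zero at the start; "torque": the same for the moment, N m; "gripper_width": finger opening in m; "gripper_force": force on a finger pad.
Only numpy, scipy, OpenCV 4.12 (cv2) and the standard library are available. Lean on these libraries where they do the work, as an engineer would, in place of code of your own. Each camera call takes 0.05 s, during which the arm holds its last target. There are 200 camera calls.

## Working session

There is one attempt and no reset: what is moved stays moved. The work goes in short steps, Python scripts to look and compute and a tool call to move; the robot and the scene stay as the last step left them, time stands still between calls to the robot, and variables do not carry over. Pictures are saved under pics/ and viewed, at most 11 in all, crops included, and the job is handed in when it is done.

Besides the shell and the picture viewer there is one more tool, called after ">>>" by a JSON object that holds its "op" and its "data", one argument or row to a line. carry_out: Moves the arm, as the interface text tells. Its arguments: {"type":"object","properties":{"dp":{"type":"array"},"rot":{"type":"array"},"grip":{"type":"array"}},"required":["dp","rot","grip"]}

```bash
mkdir -p pics && ls && python3 - <<'E'
from cell import env
import cv2
for n in ("top","side"):
    d=env.get_image(n); cv2.imwrite(f"pics/{n}0.png",d["color"][:,:,::-1]); print(n,d["K"].round(1).tolist(),d["R"].round(4).tolist(),d["t"].round(4).tolist())
s=env.observe(); print(s["tcp_pos"],s["eef_rot"],s["force"],s["time_s"],env.grip_depth)
E
```

```text
pics
top [[366.3, 0.0, 321.8], [0.0, 366.3, 198.1], [0.0, 0.0, 1.0]] [[0.0274, -0.9996, 0.0037], [-0.9839, -0.0276, -0.1766], [0.1766, 0.0012, -0.9843]] [-0.0197, 0.618, 1.001]
side [[363.3, 0.0, 318.9], [0.0, 363.3, 197.8], [0.0, 0.0, 1.0]] [[0.8908, -0.4541, 0.0177], [-0.3305, -0.6741, -0.6605], [0.3119, 0.5826, -0.7506]] [-0.5082, 0.276, 0.7936]
[0.14534622 0.58186336 0.2216034 ] [-3.13981421e+00 -9.03885285e-05  2.89676470e+00] [-0.20136387 -0.30164158  0.62471832] 0.1 -0.0187
```

View pics/top0.png

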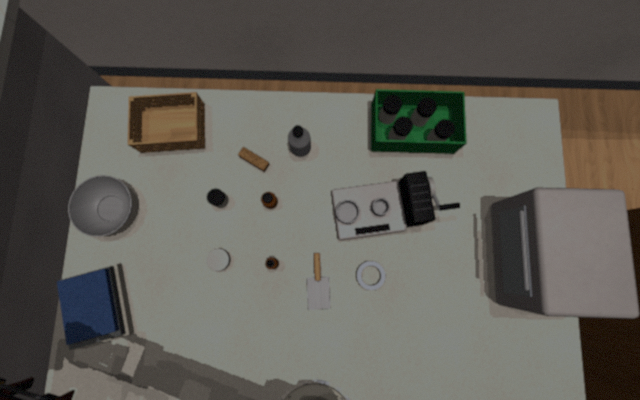

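View pics/side0.png

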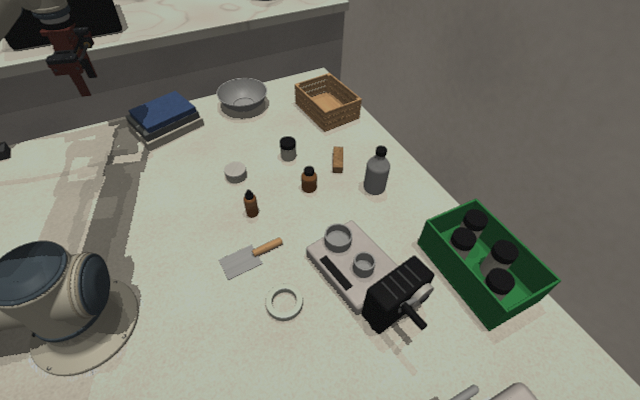

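The top view shows the bottle at (272,263), jar (217,198), wide cup (346,211), narrow cup (380,207) and bar (449,206). In the side view they are at (251,204), (288,149), (338,236), (364,264) and (412,315). Next I'll enlarge these regions to measure them.

```bash
cat > h.py <<'E'
import numpy as np,cv2
from cell import env
def ray(d,p):
    r=d["R"].T@(np.linalg.inv(d["K"])@np.array([p[0],p[1],1.])); return -d["R"].T@d["t"],r
def plane(d,p,z):
    c,r=ray(d,p); return c+r*(z-c[2])/r[2]
def proj(d,X):
    q=d["K"]@(d["R"]@np.asarray(X,float)+d["t"]); return q[:2]/q[2]
def tri(a,p,b,q):
    (c1,r1),(c2,r2)=ray(a,p),ray(b,q); A=np.stack([r1,-r2],1); s=np.linalg.lstsq(A,c2-c1,rcond=None)[0]
    return (c1+r1*s[0]+c2+r2*s[1])/2, np.linalg.norm(c1+r1*s[0]-c2-r2*s[1])
E
python3 - <<'E'
from h import *
T=env.get_image("top");S=env.get_image("side")
np.save("T.npy",T,allow_pickle=True);np.save("S.npy",S,allow_pickle=True)
def crop(d,x,y,w,h,W,H): return cv2.resize(d["color"][y:y+h,x:x+w,::-1],(W,H),interpolation=cv2.INTER_NEAREST)
a=crop(T,325,165,140,80,560,320); b=crop(S,300,210,140,125,420,375)
c=crop(T,200,185,30,30,120,120);e=crop(T,257,248,30,30,120,120);f=crop(S,270,130,36,36,144,144);g=crop(S,235,185,36,36,144,144)
o=np.zeros((600,800,3),np.uint8)
o[:320,:560]=crop(T,325,165,140,80,560,320); o[320:600,:308]=crop(S,300,215,110,100,308,280)
o[320:600,310:590]=crop(S,355,250,80,80,280,280)
o[0:200,600:800]=crop(T,257,248,25,25,200,200);o[200:400,600:800]=crop(T,205,185,25,25,200,200)
o[400:600,600:800]=crop(S,270,130,40,40,200,200)
cv2.imwrite("pics/c1.png",o)
E
```

```text
(no output)
```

View pics/c1.png

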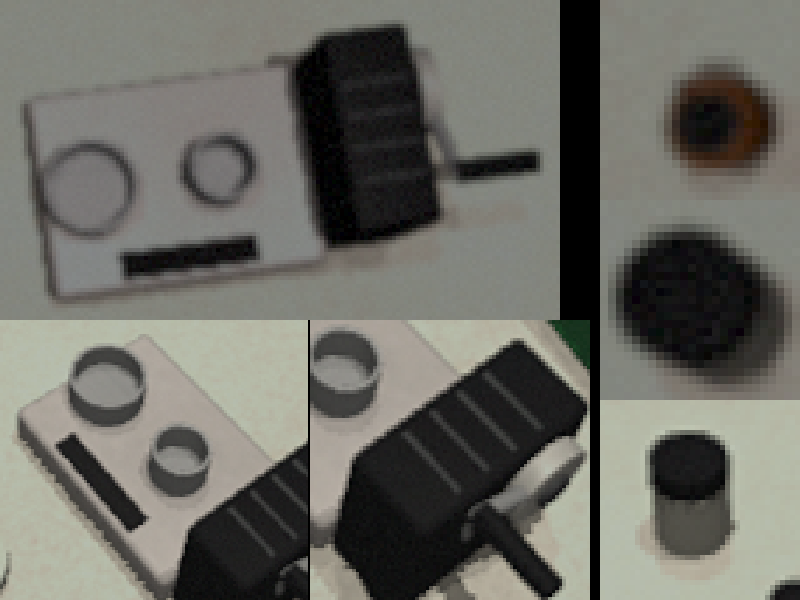

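The enlargement shows the cup rims, both caps and the bar clearly. In top-view pixels the wide rim is at (346.8,212), the narrow rim at (379.5,207) and the bar runs from (439.3,207.8) to (460,205.3).

```bash
cat > m.py <<'E'
from h import *
T=np.load("T.npy",allow_pickle=True).item();S=np.load("S.npy",allow_pickle=True).item()
def dark(d,x,y,w,h,th=60):
    g=d["color"][y:y+h,x:x+w].max(2); m=(g<th).astype(np.uint8)
    n,l,st,c=cv2.connectedComponentsWithStats(m); i=1+np.argmax(st[1:,4]); 
    cs=max(cv2.findContours((l==i).astype(np.uint8),0,1)[0],key=cv2.contourArea)
    return c[i]+[x,y],st[i,4],cv2.minAreaRect(cs),
p=lambda v:np.round(v,4).tolist()
if __name__=="__main__":
    print("wide",p(plane(T,(346.8,212),.071)),"narrow",p(plane(T,(379.5,207),.077)))
    print("wideS",p(plane(S,(338.2,231.5),.071)),"narrowS",p(plane(S,(364.3,259.5),.077)))
    for n,d,b in (("jar",T,(203,185,28,28)),("jarS",S,(275,133,28,17)),("bulb",T,(262,253,20,20)),("bulbS",S,(240,185,22,14)),("bar",T,(438,198,26,16)),("barS",S,(400,298,30,34))):
        r=dark(d,*b,th=60 if "S" in n else 50); print(n,r[0].round(2),r[1],p(plane(d,r[0],{"j":.064,"b":.134 if "bar" in n else .078}[n[0]])))
    am=T["color"][250:278,258:288].astype(int); m=(am[:,:,0]-am[:,:,2]>25); yx=np.argwhere(m); print("amber",yx.mean(0)[::-1]+[258,250],len(yx))
    print("bar ends",p(plane(T,(439.3,207.8),.134)),p(plane(T,(460,205.3),.134)))
E
python3 m.py
```

```text
wide [0.5775, -0.074, 0.071] narrow [0.5934, -0.1653, 0.077]
wideS [0.5865, -0.0692, 0.071] narrowS [0.5992, -0.1677, 0.077]
jar [216.39 197.35] 241 [0.6103, 0.2986, 0.064]
jarS [287.31 143.21] 169 [0.611, 0.294, 0.064]
bulb [270.17 262.98] 47 [0.4301, 0.1336, 0.078]
bulbS [248.77 194.84] 57 [0.4314, 0.1329, 0.078]
bar [448.77 206.16] 81 [0.5917, -0.3403, 0.134]
barS [410.7  313.15] 329 [0.5915, -0.3337, 0.134]
amber [272.89090909 262.98181818] 55
bar ends [0.5866, -0.315, 0.134] [0.5949, -0.3703, 0.134]
```

>>> {"op": "carry_out", "data": {
  "dp": [
    [0.039, -0.024, 0],
    [0.039, -0.024, 0],
    [0.039, -0.024, 0],
    [0.039, -0.024, 0],
    [0.039, -0.024, 0]
  ],
  "rot": [
    [0, 0, 0],
    [0, 0, 0],
    [0, 0, 0],
    [0, 0, 0],
    [0, 0, 0]
  ],
  "grip": [0.0878, 0.0878, 0.0878, 0.0878, 0.0878]
}}

```text
time_s: 0.7
tcp_pos: [0.3416, 0.4609, 0.2225]
eef_rot: [-3.142, -0.0, 2.897]
force: [0.3, -0.2, -0.6]
gripper_width: 0.0881
gripper_force: 0.0
```

>>> {"op": "carry_out", "data": {
  "dp": [
    [0.039, -0.024, 0],
    [0.039, -0.024, 0],
    [0.039, -0.024, 0],
    [0.039, -0.024, 0],
    [0.039, -0.024, 0]
  ],
  "rot": [
    [0, 0, 0],
    [0, 0, 0],
    [0, 0, 0],
    [0, 0, 0],
    [0, 0, 0]
  ],
  "grip": [0.0878, 0.0878, 0.0878, 0.0878, 0.0878]
}}

```text
time_s: 1.2
tcp_pos: [0.5368, 0.3409, 0.2224]
eef_rot: [-3.142, -0.0, 2.897]
force: [-0.5, 0.9, 0.7]
gripper_width: 0.0883
gripper_force: 0.0
```

>>> {"op": "carry_out", "data": {
  "dp": [
    [0.038, -0.024, 0],
    [0.038, -0.024, 0],
    [0, 0, 0],
    [0, 0, 0]
  ],
  "rot": [
    [0, 0, 0],
    [0, 0, 0],
    [0, 0, 0],
    [0, 0, 0]
  ],
  "grip": [0.0878, 0.0878, 0.0878, 0.0878]
}}

```text
time_s: 1.6
tcp_pos: [0.6119, 0.2933, 0.2214]
eef_rot: [-3.141, -0.002, 2.895]
force: [-0.4, -0.4, -0.9]
gripper_width: 0.0878
gripper_force: 0.0
```

```bash
python3 - <<'E'
from h import *
W=env.get_image("wrist");np.save("W.npy",W,allow_pickle=True)
cv2.imwrite("pics/w1.png",W["color"][:,:,::-1])
print(proj(W,(.611,.296,.064)),proj(W,(.578,-.07,.07)),-W["R"].T@W["t"],W["R"].round(2).tolist(),W["K"][0,0])
E
```

```text
[320.85988081 184.7330567 ] [ 14.63885509 232.99505335] [0.53887925 0.31170491 0.38354335] [[0.24, 0.97, 0.0], [0.93, -0.23, 0.28], [0.27, -0.07, -0.96]] 284.6704929174129
```

View pics/w1.png

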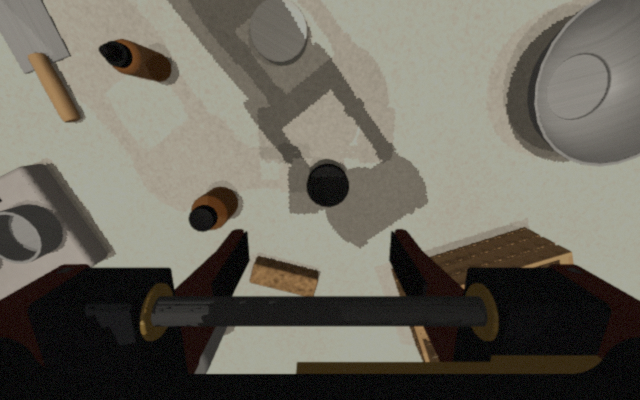

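The wrist view shows the jar's lid at about (327,185), between and ahead of the fingers.

```bash
python3 - <<'E'
from m import *
W=np.load("W.npy",allow_pickle=True).item()
r=dark(W,300,155,55,58,50);print(r,plane(W,r[0],.064))
# bottle body/bulb in wrist: collar top
print(plane(W,(108,52),.088), plane(W,(119,54),.078))
print(env.observe()["tcp_pos"])
E
```

```text
(array([327.24507042, 184.58732394]), np.int32(1420), ((27.567567825317383, 29.59459686279297), (41.42854309082031, 42.41494369506836), 9.462322235107422)) [0.61262438 0.30316391 0.064     ]
[0.43285492 0.13419379 0.088     ] [0.43349502 0.13778386 0.078     ]
[0.61110465 0.2942861  0.22215376]
```

>>> {"op": "carry_out", "data": {
  "dp": [
    [0.001, 0.005, -0.04],
    [0, 0, -0.04],
    [0, 0, -0.04],
    [0, 0, -0.04],
    [0, 0, -0.026]
  ],
  "rot": [
    [0, 0, 0],
    [0, 0, 0],
    [0, 0, 0],
    [0, 0, 0],
    [0, 0, 0]
  ],
  "grip": [0.0878, 0.0878, 0.0878, 0.0878, 0.0878]
}}

```text
time_s: 2.15
tcp_pos: [0.6096, 0.3002, 0.0335]
eef_rot: [-3.14, -0.003, 2.899]
force: [0.6, 0.6, 0.6]
gripper_width: 0.0877
gripper_force: 0.0
```

>>> {"op": "carry_out", "data": {
  "dp": [
    [0, 0, 0],
    [0, 0, 0],
    [0, 0, 0],
    [0, 0, 0],
    [0, 0, 0]
  ],
  "rot": [
    [0, 0, 0],
    [0, 0, 0],
    [0, 0, 0],
    [0, 0, 0],
    [0, 0, 0]
  ],
  "grip": [0.0878, 0.04, 0.04, 0.04, 0.04]
}}

```text
time_s: 2.65
tcp_pos: [0.6133, 0.2996, 0.0388]
eef_rot: [3.14, 0.002, 2.897]
force: [0.4, 0.4, -0.2]
gripper_width: 0.0591
gripper_force: 0.0
```

>>> {"op": "carry_out", "data": {
  "dp": [
    [0, 0, 0],
    [0, 0, 0],
    [0, 0, 0],
    [0, 0, 0],
    [0, 0, 0]
  ],
  "rot": [
    [0, 0, 0],
    [0, 0, 0],
    [0, 0, 0],
    [0, 0, 0],
    [0, 0, 0]
  ],
  "grip": [0.04, 0.04, 0.04, 0.04, 0.04]
}}

```text
time_s: 3.15
tcp_pos: [0.613, 0.2996, 0.0379]
eef_rot: [3.14, 0.002, 2.897]
force: [-0.8, 1.7, 5.4]
gripper_width: 0.0491
gripper_force: 30.0
```

>>> {"op": "carry_out", "data": {
  "dp": [
    [0, 0, 0.02],
    [0, 0, 0.045],
    [0, 0, 0.045],
    [0, 0, 0.04],
    [0, 0, 0.01]
  ],
  "rot": [
    [0, 0, 0],
    [0, 0, 0],
    [0, 0, 0],
    [0, 0, 0],
    [0, 0, 0]
  ],
  "grip": [0.04, 0.04, 0.04, 0.04, 0.04]
}}

```text
time_s: 3.65
tcp_pos: [0.6137, 0.2993, 0.2025]
eef_rot: [3.137, 0.006, 2.896]
force: [0.2, 0.4, -0.2]
gripper_width: 0.0493
gripper_force: 30.0
```

>>> {"op": "carry_out", "data": {
  "dp": [
    [-0.005, -0.045, 0],
    [-0.005, -0.045, 0],
    [-0.005, -0.045, 0],
    [-0.005, -0.045, 0],
    [-0.005, -0.03, 0]
  ],
  "rot": [
    [0, 0, 0],
    [0, 0, 0],
    [0, 0, 0],
    [0, 0, 0],
    [0, 0, 0]
  ],
  "grip": [0.04, 0.04, 0.04, 0.04, 0.04]
}}

```text
time_s: 4.15
tcp_pos: [0.5863, 0.086, 0.1941]
eef_rot: [-3.139, -0.003, 2.895]
force: [0.2, 0.4, -0.8]
gripper_width: 0.0496
gripper_force: 30.0
```

>>> {"op": "carry_out", "data": {
  "dp": [
    [0, 0, 0],
    [0, 0, 0],
    [0, 0, 0]
  ],
  "rot": [
    [0, 0, 0],
    [0, 0, 0],
    [0, 0, 0]
  ],
  "grip": [0.04, 0.04, 0.04]
}}

```text
time_s: 4.45
tcp_pos: [0.5872, 0.09, 0.1953]
eef_rot: [-3.141, -0.002, 2.898]
force: [0.5, -0.9, -0.8]
gripper_width: 0.0498
gripper_force: 30.0
```

```bash
python3 - <<'E'
from h import *
W=env.get_image("wrist");np.save("W.npy",W,allow_pickle=True)
cv2.imwrite("pics/w2.png",W["color"][:,:,::-1])
print(proj(W,(.58,-.073,.071)),proj(W,(.595,-.166,.077)),env.observe()["tcp_pos"])
E
```

```text
[169.48665506 222.5320333 ] [ 91.91941851 256.46101145] [0.58728617 0.09026282 0.19560188]
```

View pics/w2.png

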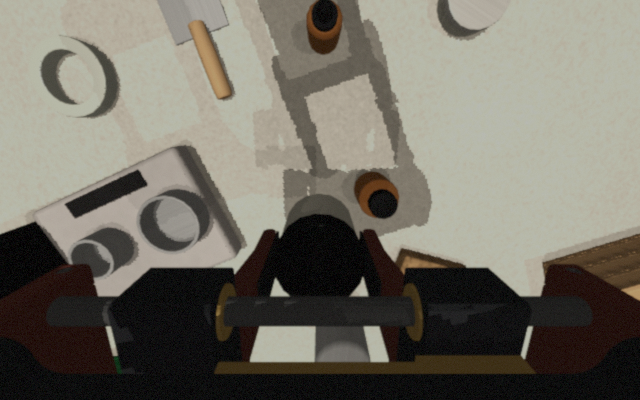

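The wrist view shows the jar held, with the wide rim at about (172,221) and the narrow rim at about (91,260). A magnified crop will give better rim centres.

```bash
python3 - <<'E'
from h import *
W=np.load("W.npy",allow_pickle=True).item()
a=cv2.resize(W["color"][175:290,60:220,::-1],(800,575),interpolation=cv2.INTER_CUBIC)
a=cv2.convertScaleAbs(a,alpha=1.3)
# overlay predicted outer rims from estimate, thin
for c,r,z,col in (((.5795,-.0725),.034,.071,(0,0,255)),((.595,-.166),.025,.077,(0,255,0))):
    pts=np.array([proj(W,(c[0]+r*np.cos(t),c[1]+r*np.sin(t),z)) for t in np.linspace(0,6.28,60)])
    cv2.polylines(a,[np.int32((pts-[60,175]+.5)*5)],True,col,1)
cv2.imwrite("pics/c2.png",a)
E
```

```text
(no output)
```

View pics/c2.png

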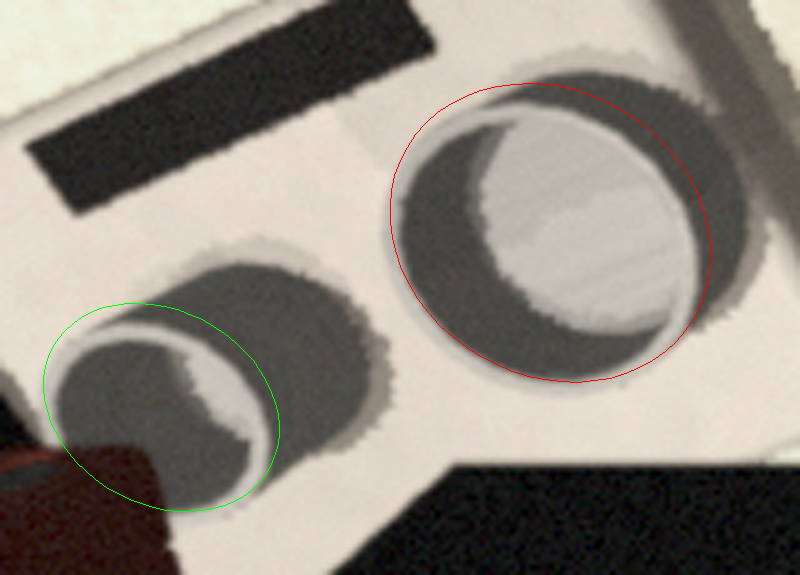

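The drawn circles sit about 14 crop pixels too high for the wide rim and 10 too high for the narrow one. I'll correct both centres.

```bash
python3 - <<'E'
from h import *
W=np.load("W.npy",allow_pickle=True).item()
w=plane(W,proj(W,(.5795,-.0725,.071))+[-1.6,2.8],.071); n=plane(W,proj(W,(.595,-.166,.077))+[-.7,2.1],.077)
print(w,n,np.linalg.norm((w-n)[:2]),np.arctan2(-(w-n)[0],(w-n)[1]))
print(plane(W,(319,256),.157+0))
print(env.observe()["tcp_pos"])
E
```

```text
[ 0.58207873 -0.07538958  0.071     ] [ 0.59713157 -0.16789     0.077     ] 0.0937172104102349 0.16131856259207186
[0.61418307 0.08344131 0.157     ]
[0.58728617 0.09026282 0.19560188]
```

>>> {"op": "carry_out", "data": {
  "dp": [
    [-0.001, -0.04, 0],
    [-0.001, -0.04, 0],
    [-0.001, -0.04, 0],
    [-0.001, -0.03, 0],
    [0, -0.013, -0.02]
  ],
  "rot": [
    [0, 0, 0],
    [0, 0, 0],
    [0, 0, 0],
    [0, 0, 0],
    [0, 0, 0]
  ],
  "grip": [0.04, 0.04, 0.04, 0.04, 0.04]
}}

```text
time_s: 5.0
tcp_pos: [0.5848, -0.0756, 0.1793]
eef_rot: [-3.141, 0.005, 2.896]
force: [0.4, 0.4, -0.6]
gripper_width: 0.0495
gripper_force: 30.0
```

>>> {"op": "carry_out", "data": {
  "dp": [
    [0, 0, -0.02],
    [0, 0, -0.02],
    [0, 0, 0],
    [0, 0, 0],
    [0, 0, 0]
  ],
  "rot": [
    [0, 0, 0],
    [0, 0, 0],
    [0, 0, 0],
    [0, 0, 0],
    [0, 0, 0]
  ],
  "grip": [0.04, 0.04, 0.04, 0.04, 0.04]
}}

```text
time_s: 5.5
tcp_pos: [0.5842, -0.0733, 0.1381]
eef_rot: [3.141, 0.002, 2.898]
force: [0.4, 0.2, -1.1]
gripper_width: 0.0496
gripper_force: 30.0
```

```bash
python3 - <<'E'
from h import *
W=env.get_image("wrist");T=env.get_image("top");S=env.get_image("side")
o=np.zeros((400,800,3),np.uint8)
o[:,:400]=cv2.resize(T["color"][185:235,330:380,::-1],(400,400),interpolation=cv2.INTER_CUBIC)
o[:,400:]=cv2.resize(S["color"][195:265,300:370,::-1],(400,400),interpolation=cv2.INTER_CUBIC)
cv2.imwrite("pics/c3.png",cv2.convertScaleAbs(o,alpha=1.4)); s=env.observe();print(s["tcp_pos"],s["force"])
E
```

```text
[ 0.58406778 -0.07371301  0.13805146] [ 0.24950996 -0.96294317 -2.00090051]
```

View pics/c3.png

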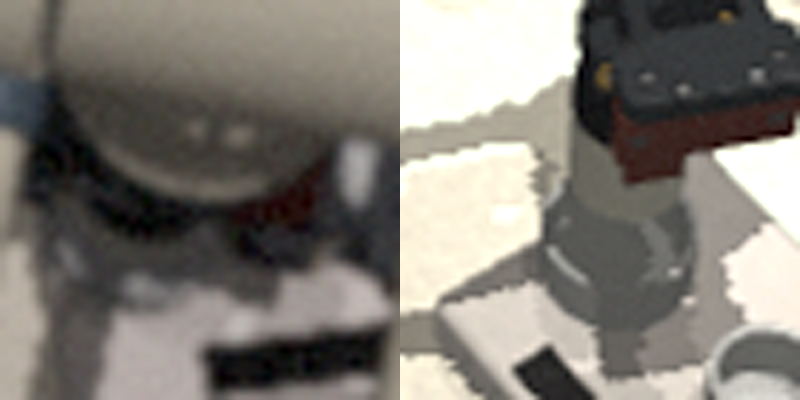

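The side crop shows the jar above the wide cup, perhaps a little right of centre (jar columns 572–685, cup 543–693). I'll check that with numbers.

```bash
python3 - <<'E'
from h import *
S=env.get_image("side");S0=np.load("S.npy",allow_pickle=True).item()
for c in ((.582,-.073),(.584,-.0735)): print(proj(S,(*c,.071)),proj(S,(*c,.12)))
print(proj(S,(.5965,-.167,.077)))
for row in (229,231,233): print(row,S["color"][row,318:358].sum(1)//3)
for row in (240,244): print(row,S0["color"][row,318:358].sum(1)//3)
E
```

```text
[337.34719994 233.29981401] [338.525707   220.89541662]
[338.16971705 233.1526132 ] [339.38364912 220.74668578]
[363.11138703 259.71725139]
229 [176 173 169 170 175 170 126 101 118 102  68  57  65  69  70  73  73  71
  73  73  71  73  73  73  73  73  70  73  73  74  74  90 100 106 107 109
 108 108 110 108]
231 [190 189 190 182 178 171 129  88  69  60  63  63  58  62  65  70  73  75
  73  73  72  72  72  72  73  73  72  72  70  62  57  58  82  98 105 108
 110 111 108 108]
233 [188 186 186 182 175 181 137  66  59  61  81  77  62  60  61  61  63  62
  64  69  68  70  74  76  75  77  70  59  58  58  59  55  68  86 104 109
 107 107 107 107]
240 [152 158 163 156 146 133  89  50  84 130 144 143 143 142 144 141 143 142
 142 142 141 141 141 141 140 138 136 137 138 140 132 136 118  96 143 166
 162 163 163 165]
244 [166 166 167 167 153 146 116  69  58  60  62  59  70  94 129 142 144 144
 139 139 139 138 139 140 141 145 137 121  98  76  64  56  52 128 161 163
 161 161 163 164]
```

>>> {"op": "carry_out", "data": {
  "dp": [
    [-0.002, 0.001, -0.01],
    [0, 0, -0.015],
    [0, 0, -0.015],
    [0, 0, 0],
    [0, 0, 0]
  ],
  "rot": [
    [0, 0, 0],
    [0, 0, 0],
    [0, 0, 0],
    [0, 0, 0],
    [0, 0, 0]
  ],
  "grip": [0.04, 0.04, 0.04, 0.04, 0.04]
}}

```text
time_s: 6.2
tcp_pos: [0.5808, -0.0728, 0.0953]
eef_rot: [-3.141, -0.002, 2.897]
force: [0.2, 0.0, -1.4]
gripper_width: 0.0496
gripper_force: 30.0
```

>>> {"op": "carry_out", "data": {
  "dp": [
    [0, 0, -0.006],
    [0, 0, -0.004],
    [0, 0, 0],
    [0, 0, 0],
    [0, 0, 0]
  ],
  "rot": [
    [0, 0, 0],
    [0, 0, 0],
    [0, 0, 0],
    [0, 0, 0],
    [0, 0, 0]
  ],
  "grip": [0.04, 0.04, 0.04, 0.04, 0.04]
}}

```text
time_s: 6.7
tcp_pos: [0.5816, -0.0729, 0.087]
eef_rot: [3.142, 0.001, 2.897]
force: [0.3, 0.2, -1.3]
gripper_width: 0.0497
gripper_force: 30.0
```

>>> {"op": "carry_out", "data": {
  "dp": [
    [0, 0, -0.003],
    [0, 0, 0],
    [0, 0, 0],
    [0, 0, 0],
    [0, 0, 0]
  ],
  "rot": [
    [0, 0, 0],
    [0, 0, 0],
    [0, 0, 0],
    [0, 0, 0],
    [0, 0, 0]
  ],
  "grip": [0.04, 0.04, 0.075, 0.075, 0.075]
}}

```text
time_s: 7.2
tcp_pos: [0.5816, -0.0729, 0.0839]
eef_rot: [3.142, 0.001, 2.897]
force: [-0.8, -0.8, 0.1]
gripper_width: 0.07
gripper_force: 0.0
```

>>> {"op": "carry_out", "data": {
  "dp": [
    [0, 0, 0],
    [0, 0, 0.02],
    [0, 0, 0.045],
    [0, 0, 0.045],
    [0, 0, 0.02]
  ],
  "rot": [
    [0, 0, 0],
    [0, 0, 0],
    [0, 0, 0],
    [0, 0, 0],
    [0, 0, 0]
  ],
  "grip": [0.075, 0.075, 0.075, 0.075, 0.075]
}}

```text
time_s: 7.7
tcp_pos: [0.5825, -0.0731, 0.2192]
eef_rot: [3.141, 0.007, 2.897]
force: [-0.4, -0.1, 0.2]
gripper_width: 0.0753
gripper_force: 0.0
```

>>> {"op": "carry_out", "data": {
  "dp": [
    [-0.029, 0.04, 0],
    [-0.029, 0.04, 0],
    [-0.029, 0.04, 0],
    [-0.029, 0.04, 0],
    [-0.029, 0.04, 0]
  ],
  "rot": [
    [0, 0, 0],
    [0, 0, 0],
    [0, 0, 0],
    [0, 0, 0],
    [0, 0, 0]
  ],
  "grip": [0.075, 0.075, 0.075, 0.075, 0.075]
}}

```text
time_s: 8.2
tcp_pos: [0.4351, 0.1283, 0.2139]
eef_rot: [3.141, 0.001, 2.896]
force: [1.6, 0.7, 0.0]
gripper_width: 0.0754
gripper_force: 0.0
```

>>> {"op": "carry_out", "data": {
  "dp": [
    [0, 0, 0],
    [0, 0, 0],
    [0, 0, 0]
  ],
  "rot": [
    [0, 0, 0],
    [0, 0, 0],
    [0, 0, 0]
  ],
  "grip": [0.075, 0.075, 0.075]
}}

```text
time_s: 8.5
tcp_pos: [0.4369, 0.1265, 0.2137]
eef_rot: [-3.141, 0.0, 2.896]
force: [0.6, -0.2, -0.8]
gripper_width: 0.0748
gripper_force: 0.0
```

```bash
python3 - <<'E'
from h import *
W=env.get_image("wrist");np.save("W.npy",W,allow_pickle=True);T=env.get_image("top");S=env.get_image("side")
o=np.zeros((600,800,3),np.uint8)
o[:400,:640]=W["color"][:,:,::-1]
o[400:,:200]=cv2.resize(T["color"][185:235,330:380,::-1],(200,200),interpolation=cv2.INTER_CUBIC)
o[400:,200:400]=cv2.resize(S["color"][195:265,300:370,::-1],(200,200),interpolation=cv2.INTER_CUBIC)
o[400:,400:600]=cv2.resize(S["color"][180:220,230:270,::-1],(200,200),interpolation=cv2.INTER_CUBIC)
cv2.imwrite("pics/c4.png",o); print(env.observe()["tcp_pos"],proj(W,(.431,.134,.078)))
E
```

```text
[0.43703346 0.12606154 0.21334383] [324.2090086  183.47055749]
```

View pics/c4.png

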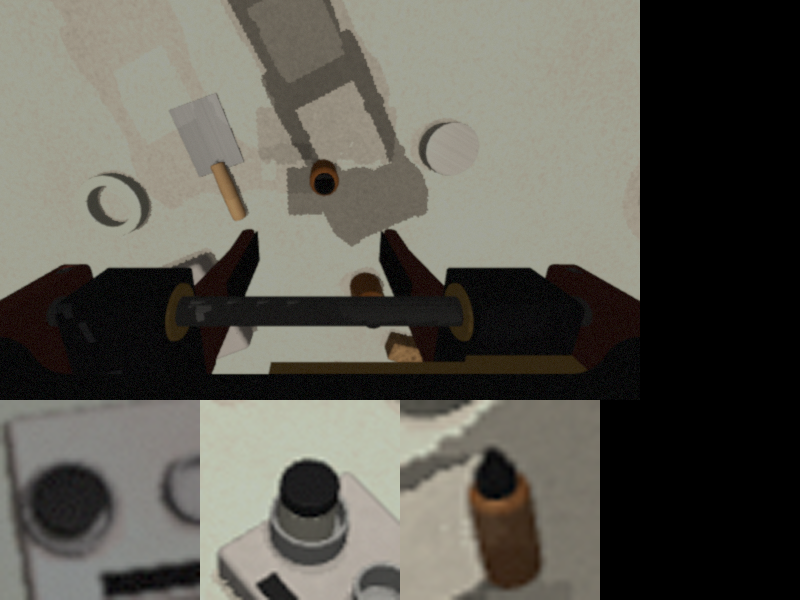

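The jar is standing in the wide cup. The bottle's top is at (325,184) in the wrist view, which matches the estimate, so I'll grasp it now.

>>> {"op": "carry_out", "data": {
  "dp": [
    [-0.006, 0.008, -0.03],
    [0, 0, -0.04],
    [0, 0, -0.04],
    [0, 0, -0.04],
    [0, 0, -0.022]
  ],
  "rot": [
    [0, 0, 0],
    [0, 0, 0],
    [0, 0, 0],
    [0, 0, 0],
    [0, 0, 0]
  ],
  "grip": [0.075, 0.075, 0.075, 0.075, 0.075]
}}

```text
time_s: 9.15
tcp_pos: [0.429, 0.1337, 0.0376]
eef_rot: [-3.139, -0.005, 2.895]
force: [-0.0, -0.8, -0.3]
gripper_width: 0.0746
gripper_force: 0.0
```

>>> {"op": "carry_out", "data": {
  "dp": [
    [0, 0, 0],
    [0, 0, 0],
    [0, 0, 0],
    [0, 0, 0],
    [0, 0, 0]
  ],
  "rot": [
    [0, 0, 0],
    [0, 0, 0],
    [0, 0, 0],
    [0, 0, 0],
    [0, 0, 0]
  ],
  "grip": [0.075, 0.075, 0.025, 0.025, 0.025]
}}

```text
time_s: 9.65
tcp_pos: [0.4313, 0.1353, 0.0431]
eef_rot: [3.141, 0.002, 2.897]
force: [0.8, -0.6, -1.1]
gripper_width: 0.0543
gripper_force: 0.0
```

>>> {"op": "carry_out", "data": {
  "dp": [
    [0, 0, 0],
    [0, 0, 0],
    [0, 0, 0],
    [0, 0, 0],
    [0, 0, 0]
  ],
  "rot": [
    [0, 0, 0],
    [0, 0, 0],
    [0, 0, 0],
    [0, 0, 0],
    [0, 0, 0]
  ],
  "grip": [0.025, 0.025, 0.025, 0.025, 0.025]
}}

```text
time_s: 10.15
tcp_pos: [0.4305, 0.1352, 0.0418]
eef_rot: [3.141, 0.0, 2.897]
force: [0.4, -0.1, 1.0]
gripper_width: 0.0331
gripper_force: 29.9
```

>>> {"op": "carry_out", "data": {
  "dp": [
    [0, 0, 0.02],
    [0, 0, 0.045],
    [0, 0, 0.045],
    [0, 0, 0.045],
    [0, 0, 0.03]
  ],
  "rot": [
    [0, 0, 0],
    [0, 0, 0],
    [0, 0, 0],
    [0, 0, 0],
    [0, 0, 0]
  ],
  "grip": [0.025, 0.025, 0.025, 0.025, 0.025]
}}

```text
time_s: 10.65
tcp_pos: [0.4308, 0.1352, 0.23]
eef_rot: [3.14, 0.003, 2.897]
force: [-1.2, 0.2, -0.6]
gripper_width: 0.0331
gripper_force: 29.9
```

>>> {"op": "carry_out", "data": {
  "dp": [
    [0.02, -0.038, 0],
    [0.02, -0.038, 0],
    [0.02, -0.038, 0],
    [0.02, -0.038, 0],
    [0.02, -0.038, 0]
  ],
  "rot": [
    [0, 0, 0],
    [0, 0, 0],
    [0, 0, 0],
    [0, 0, 0],
    [0, 0, 0]
  ],
  "grip": [0.025, 0.025, 0.025, 0.025, 0.025]
}}

```text
time_s: 11.15
tcp_pos: [0.5309, -0.0565, 0.2262]
eef_rot: [3.142, -0.001, 2.897]
force: [0.6, 0.9, -1.3]
gripper_width: 0.0332
gripper_force: 29.9
```

>>> {"op": "carry_out", "data": {
  "dp": [
    [0.023, -0.038, 0],
    [0.023, -0.038, 0],
    [0.02, -0.036, -0.01],
    [0, 0, 0],
    [0, 0, 0]
  ],
  "rot": [
    [0, 0, 0],
    [0, 0, 0],
    [0, 0, 0],
    [0, 0, 0],
    [0, 0, 0]
  ],
  "grip": [0.025, 0.025, 0.025, 0.025, 0.025]
}}

```text
time_s: 11.65
tcp_pos: [0.5961, -0.1674, 0.2147]
eef_rot: [3.141, -0.003, 2.895]
force: [-0.9, 0.8, -0.9]
gripper_width: 0.0332
gripper_force: 29.9
```

>>> {"op": "carry_out", "data": {
  "dp": [
    [0, 0, -0.04],
    [0, 0, -0.03],
    [0, 0, -0.01],
    [0, 0, 0],
    [0, 0, 0]
  ],
  "rot": [
    [0, 0, 0],
    [0, 0, 0],
    [0, 0, 0],
    [0, 0, 0],
    [0, 0, 0]
  ],
  "grip": [0.025, 0.025, 0.025, 0.025, 0.025]
}}

```text
time_s: 12.15
tcp_pos: [0.5969, -0.1664, 0.1388]
eef_rot: [-3.141, 0.003, 2.898]
force: [-0.4, -1.1, -0.8]
gripper_width: 0.0336
gripper_force: 29.9
```

```bash
python3 - <<'E'
from h import *
W=env.get_image("wrist");np.save("W.npy",W,allow_pickle=True);S=env.get_image("side")
o=np.zeros((400,800,3),np.uint8)
o[:,:400]=cv2.resize(W["color"][190:310,260:380,::-1],(400,400),interpolation=cv2.INTER_CUBIC)
o[:,400:]=cv2.resize(S["color"][215:285,325:395,::-1],(400,400),interpolation=cv2.INTER_CUBIC)
cv2.imwrite("pics/c5.png",cv2.convertScaleAbs(o,alpha=1.3)); s=env.observe();p=s["tcp_pos"];print(p,s["force"])
print(proj(S,(.597,-.1675,.077)),proj(S,(p[0],p[1],.105)))
S0=np.load("S.npy",allow_pickle=True).item()
for row in (258,260,262): print(row,S0["color"][row,345:383].sum(1)//3)
for row in (248,250,252,254): print(row,S["color"][row,345:383,0])
E
```

```text
[ 0.59736853 -0.16686082  0.13948179] [-0.54619929 -0.0443229  -0.03360434]
[363.41492606 259.80312308] [364.79240323 252.77982626]
258 [161 161 161 159 158 157 159 162 154 147 113  69  60  64  66  65  66  65
  66  66  65  66  65  65  64  62  60  66 119 151 159 158 158 160 160 160
 161 161]
260 [161 160 160 159 159 159 161 164 134 132 113  62  56  80 104 119 124 113
 103  98  87  82  70  62  64  62  61  54  71 127 155 155 157 159 160 161
 160 162]
262 [160 161 160 160 160 162 154 150 104 117 130 117 125 131 135 134 133 133
 132 135 132 129 120 100  83  66  58  55  55 119 140 149 157 156 158 160
 160 161]
248 [ 72  70  64  65  73  76  87  90  94 112 118 118 118  96  67  63  65  66
  67  66  52  43  43  42  44  37  25  21  27  36  35  34  33  33  30  24
  25  24]
250 [ 72 102  92  72  75  84  91  92  95 100 110 108 106  84  60  64  66  67
  68  63  47  44  41  43  43  41  42  37  24  25  23  21  24  31  30  33
  39  43]
252 [169 174 119  78  89  91  92  90  90  91  91  92  93  75  58  58  60  61
  66  56  48  42  44  44  41  44  46  48  46  44  40  45  46  44  44  44
  43  44]
254 [150 159 168 129  88  90  92  93  92  93  87  74  65  57  57  57  61  58
  62  60  58  59  61  51  49  46  42  44  42  42  43  42  43  43  42  43
  39  41]
```

View pics/c5.png

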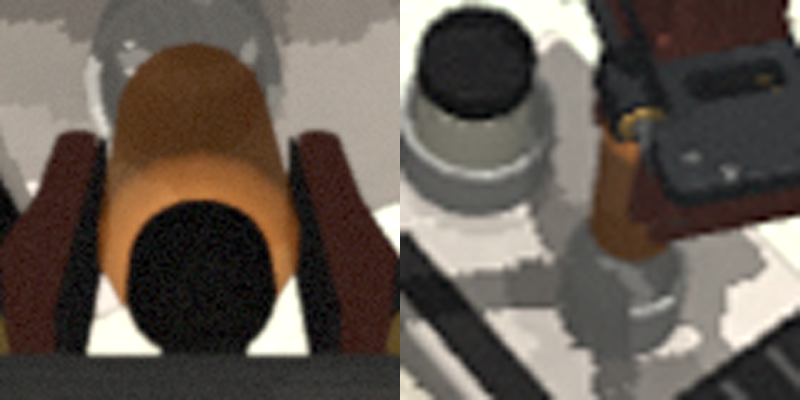

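The side crop shows the bottle about 1.5 mm right of the cup centre, and the wrist crop shows it about 1 mm off at most. I'll shift slightly and lower it.

>>> {"op": "carry_out", "data": {
  "dp": [
    [-0.0015, 0, -0.01],
    [0, 0, -0.015],
    [0, 0, -0.01],
    [0, 0, 0],
    [0, 0, 0]
  ],
  "rot": [
    [0, 0, 0],
    [0, 0, 0],
    [0, 0, 0],
    [0, 0, 0],
    [0, 0, 0]
  ],
  "grip": [0.025, 0.025, 0.025, 0.025, 0.025]
}}

```text
time_s: 12.75
tcp_pos: [0.5946, -0.1669, 0.1007]
eef_rot: [3.142, -0.001, 2.897]
force: [1.1, -0.9, -1.4]
gripper_width: 0.0332
gripper_force: 29.9
```

>>> {"op": "carry_out", "data": {
  "dp": [
    [0, 0, -0.01],
    [0, 0, -0.004],
    [0, 0, 0],
    [0, 0, 0],
    [0, 0, 0]
  ],
  "rot": [
    [0, 0, 0],
    [0, 0, 0],
    [0, 0, 0],
    [0, 0, 0],
    [0, 0, 0]
  ],
  "grip": [0.025, 0.025, 0.025, 0.025, 0.025]
}}

```text
time_s: 13.25
tcp_pos: [0.5948, -0.167, 0.0875]
eef_rot: [-3.141, -0.0, 2.897]
force: [0.9, -1.2, -0.8]
gripper_width: 0.0334
gripper_force: 29.9
```

>>> {"op": "carry_out", "data": {
  "dp": [
    [0, 0, 0],
    [0, 0, 0],
    [0, 0, 0],
    [0, 0, 0],
    [0, 0, 0]
  ],
  "rot": [
    [0, 0, 0],
    [0, 0, 0],
    [0, 0, 0],
    [0, 0, 0],
    [0, 0, 0]
  ],
  "grip": [0.062, 0.062, 0.062, 0.062, 0.062]
}}

```text
time_s: 13.75
tcp_pos: [0.595, -0.1668, 0.0877]
eef_rot: [3.142, 0.0, 2.897]
force: [-0.5, 0.2, -0.5]
gripper_width: 0.062
gripper_force: 0.0
```

>>> {"op": "carry_out", "data": {
  "dp": [
    [0, 0, 0.01],
    [0, 0, 0.03],
    [0, 0, 0.045],
    [0, 0, 0.04],
    [0, 0, 0.01]
  ],
  "rot": [
    [0, 0, 0],
    [0, 0, 0],
    [0, 0, 0],
    [0, 0, 0],
    [0, 0, 0]
  ],
  "grip": [0.062, 0.062, 0.062, 0.062, 0.062]
}}

```text
time_s: 14.25
tcp_pos: [0.5963, -0.1673, 0.2301]
eef_rot: [-3.141, 0.01, 2.897]
force: [-0.2, 0.5, 0.5]
gripper_width: 0.062
gripper_force: 0.0
```

>>> {"op": "carry_out", "data": {
  "dp": [
    [-0.002, -0.04, 0],
    [-0.002, -0.04, 0],
    [-0.002, -0.04, 0],
    [-0.002, -0.04, 0],
    [-0.002, -0.012, 0]
  ],
  "rot": [
    [0, 0, 0],
    [0, 0, 0],
    [0, 0, 0],
    [0, 0, 0],
    [0, 0, 0]
  ],
  "grip": [0, 0, 0, 0, 0]
}}

```text
time_s: 14.75
tcp_pos: [0.5837, -0.3425, 0.2212]
eef_rot: [-3.141, -0.002, 2.893]
force: [0.6, -0.6, 0.0]
gripper_width: 0.0255
gripper_force: 0.0
```

>>> {"op": "carry_out", "data": {
  "dp": [
    [0, 0, 0],
    [0, 0, 0],
    [0, 0, 0],
    [0, 0, 0],
    [0, 0, 0]
  ],
  "rot": [
    [0, 0, 0],
    [0, 0, 0],
    [0, 0, 0],
    [0, 0, 0],
    [0, 0, 0]
  ],
  "grip": [0, 0, 0, 0, 0]
}}

```text
time_s: 15.25
tcp_pos: [0.5853, -0.3377, 0.223]
eef_rot: [-3.142, 0.0, 2.898]
force: [0.3, -0.4, 0.1]
gripper_width: 0.0004
gripper_force: 0.0
```

```bash
python3 - <<'E'
from h import *
W=env.get_image("wrist");S=env.get_image("side")
o=np.zeros((600,640,3),np.uint8)
o[:400]=W["color"][:,:,::-1]
for c,r in (((.591,-.338,.142),(0,0,255)),((.5865,-.3103,.142),(0,255,0)),((.5955,-.3655,.142),(0,255,0))): cv2.circle(o,tuple(int(round(v)) for v in proj(W,c)),2,r,-1)
o[400:,:220]=cv2.resize(S["color"][215:295,325:413,::-1],(220,200),interpolation=cv2.INTER_CUBIC)
o[400:,220:440]=cv2.resize(S["color"][240:340,340:450,::-1],(220,200),interpolation=cv2.INTER_CUBIC)
cv2.imwrite("pics/c6.png",cv2.convertScaleAbs(o,alpha=1.2)); print(env.observe()["tcp_pos"])
E
```

```text
[ 0.58515838 -0.3381649   0.22289849]
```

View pics/c6.png

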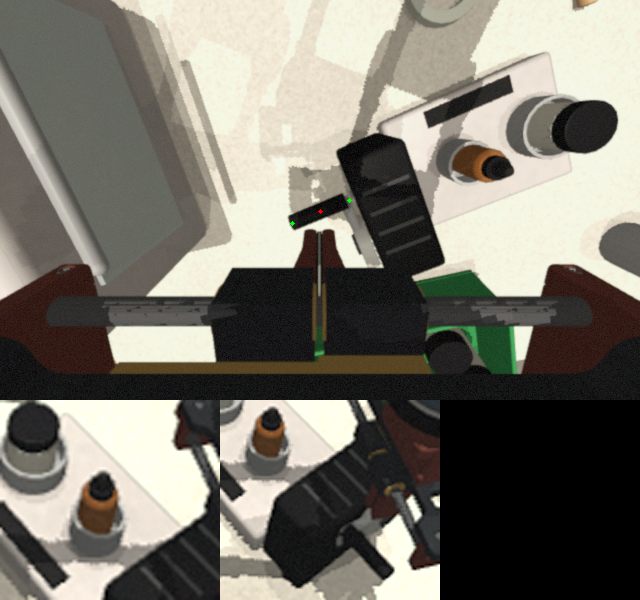

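Both containers stand in their cups, and the bar at about (320,211) matches the prediction. Before I descend, I'll check how close the appliance and its rail on the -y side come.

```bash
python3 - <<'E'
from h import *
W=env.get_image("wrist");T=env.get_image("top")
print("rail",tri(T,(478,215),W,(235,202)),tri(T,(478,276),W,(183,62)))
print("box corner base",tri(T,(493,195),W,(181,224)), "handle",tri(T,(528,290),W,(0,85)),tri(T,(524,208),W,(103,282)))
E
```

```text
rail (array([ 0.56952939, -0.41814644,  0.12560121]), np.float64(0.005662346078990825)) (array([ 0.40919461, -0.46445743,  0.00447395]), np.float64(0.0006669836997509533))
box corner base (array([ 0.61726719, -0.50610052,  0.05570555]), np.float64(0.050965643946769605)) handle (array([ 0.39995342, -0.56256669,  0.11781436]), np.float64(0.052261015635430126)) (array([ 0.58266232, -0.49938585,  0.20469593]), np.float64(0.00501241338825871))
```

>>> {"op": "carry_out", "data": {
  "dp": [
    [0, 0, -0.03],
    [0, 0, -0.025],
    [0, 0, -0.015],
    [0, 0, 0],
    [0, 0, 0]
  ],
  "rot": [
    [0, 0, 0],
    [0, 0, 0],
    [0, 0, 0],
    [0, 0, 0],
    [0, 0, 0]
  ],
  "grip": [0, 0, 0, 0, 0]
}}

```text
time_s: 15.95
tcp_pos: [0.585, -0.339, 0.1533]
eef_rot: [-3.141, 0.0, 2.897]
force: [-0.8, 0.6, 0.1]
gripper_width: 0.0006
gripper_force: 0.0
```

>>> {"op": "carry_out", "data": {
  "dp": [
    [0, 0, -0.005],
    [0, 0, -0.005],
    [0, 0, -0.005],
    [0, 0, 0],
    [0, 0, 0]
  ],
  "rot": [
    [0, 0, 0],
    [0, 0, 0],
    [0, 0, 0],
    [0, 0, 0],
    [0, 0, 0]
  ],
  "grip": [0, 0, 0, 0, 0]
}}

```text
time_s: 16.45
tcp_pos: [0.5846, -0.3395, 0.1405]
eef_rot: [-3.14, 0.002, 2.896]
force: [-4.8, 1.2, 8.6]
gripper_width: 0.0006
gripper_force: 4.6
```

>>> {"op": "carry_out", "data": {
  "dp": [
    [0, 0, -0.006],
    [0, 0, -0.006],
    [0, 0, -0.006],
    [0, 0, -0.006],
    [0, 0, -0.006]
  ],
  "rot": [
    [0, 0, 0],
    [0, 0, 0],
    [0, 0, 0],
    [0, 0, 0],
    [0, 0, 0]
  ],
  "grip": [0, 0, 0, 0, 0]
}}

```text
time_s: 16.95
tcp_pos: [0.5836, -0.3404, 0.1098]
eef_rot: [-3.138, -0.0, 2.895]
force: [-8.7, -1.4, 10.8]
gripper_width: 0.0003
gripper_force: 5.1
```

>>> {"op": "carry_out", "data": {
  "dp": [
    [0, 0, -0.006],
    [0, 0, -0.006],
    [0, 0, -0.006],
    [0, 0, -0.003],
    [0, 0, 0]
  ],
  "rot": [
    [0, 0, 0],
    [0, 0, 0],
    [0, 0, 0],
    [0, 0, 0],
    [0, 0, 0]
  ],
  "grip": [0, 0, 0, 0, 0]
}}

```text
time_s: 17.45
tcp_pos: [0.585, -0.3398, 0.088]
eef_rot: [-3.14, 0.002, 2.896]
force: [-4.9, -0.9, 10.0]
gripper_width: 0.0004
gripper_force: 5.0
```

>>> {"op": "carry_out", "data": {
  "dp": [
    [0, 0, -0.005],
    [0, 0, -0.005],
    [0, 0, -0.005],
    [0, 0, -0.002],
    [0, 0, 0]
  ],
  "rot": [
    [0, 0, 0],
    [0, 0, 0],
    [0, 0, 0],
    [0, 0, 0],
    [0, 0, 0]
  ],
  "grip": [0, 0, 0, 0, 0]
}}

```text
time_s: 17.95
tcp_pos: [0.5878, -0.3393, 0.0722]
eef_rot: [-3.141, 0.008, 2.898]
force: [4.3, -0.5, 7.9]
gripper_width: 0.0004
gripper_force: 4.4
```

>>> {"op": "carry_out", "data": {
  "dp": [
    [0, 0, 0],
    [0, 0, 0],
    [0, 0, 0]
  ],
  "rot": [
    [0, 0, 0],
    [0, 0, 0],
    [0, 0, 0]
  ],
  "grip": [0, 0, 0]
}}

```text
time_s: 18.25
tcp_pos: [0.5878, -0.3393, 0.0725]
eef_rot: [-3.141, 0.008, 2.898]
force: [3.3, -0.5, 9.6]
gripper_width: 0.0002
gripper_force: 4.2
```

```bash
python3 - <<'E'
from h import *
W=env.get_image("wrist");S=env.get_image("side")
o=np.zeros((600,640,3),np.uint8)
o[:400]=W["color"][:,:,::-1]
o[400:,:220]=cv2.resize(S["color"][205:285,315:403,::-1],(220,200),interpolation=cv2.INTER_CUBIC)
o[400:,220:440]=cv2.resize(S["color"][270:350,370:458,::-1],(220,200),interpolation=cv2.INTER_CUBIC)
cv2.imwrite("pics/c7.png",cv2.convertScaleAbs(o,alpha=1.2)); s=env.observe();print(s["tcp_pos"],s["force"])
E
```

```text
[ 0.58775448 -0.33926076  0.07249678] [ 4.37860254 -0.37445203  8.00053384]
```

View pics/c7.png

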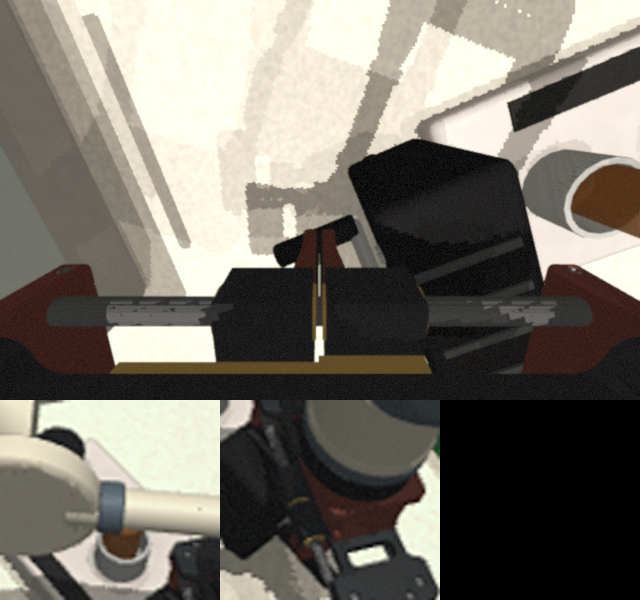

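The wrist view shows the bar at about (316,240) under the fingertips, with both containers still in their cups. I'll check where the bar's axis lies relative to the fingertip.

```bash
python3 - <<'E'
from h import *
W=env.get_image("wrist");p=env.observe()["tcp_pos"]
print("tcp",proj(W,p),"tip -x edge",proj(W,p+[-.01,.002,0]))
yx=np.array([.987,.157]);rest=np.array([.591,-.338])
yd=np.array([-.157,.987])
for th in (.8,.87,.97,1.1,1.2):
    b=rest+yx*.075*(np.cos(.55)-np.cos(.55-th)); z=.095+.075*np.sin(.55-th)
    print(th,z.round(4),b.round(4),*[proj(W,[*(b+yd*s),z]).round(1) for s in (-.028,0,.028)])
g=W["color"].max(2); 
for c in (285,345,350): print(c,g[205:275,c])
E
```

```text
tcp [318.81955351 244.18787149] tip -x edge [318.04807519 228.93668716]
0.8 0.0764 [ 0.5824 -0.3394] [274.5 255.6] [316.5 239.2] [360.  222.2]
0.87 0.0714 [ 0.5838 -0.3391] [276.7 253.7] [317.5 237.8] [359.7 221.3]
0.97 0.0644 [ 0.5865 -0.3387] [280.  252.2] [319.2 236.9] [359.7 221. ]
1.1 0.0558 [ 0.591 -0.338] [284.4 251.9] [321.8 237.3] [360.3 222.3]
1.2 0.0496 [ 0.5952 -0.3373] [287.9 252.9] [324.  238.8] [361.2 224.3]
285 [193 196 199 207 216 217 217 215 215 216 217 217 216 216 217 215 214 215
 215 216 216 215 214 214 215 216 217 217 217 216 214 204 175 153 148 113
  44   9  15  14  19  16  19  16  10  15  15  20   9  15  11   6  15   5
   6  19  14  10  14  17  44 107 133  58  21  19  18  21  25  24]
345 [111 110 109 108 108 112 107 109 110 103  92  50  17  21   9  15  15  16
  16  18  25  15  26  15  21  16  21  13  17  14  18  13  21  19  16  12
  30  86 130 142 144 145 143 144 142 140 140 137 140 140 142 145 147 145
 145 145 145 145 145 145 140 137 125  50  26  20  27  19  20  20]
350 [107 105 108 107 107 110 109 109 103  84  33  14  13  14  14  19  14  18
  18  13  20  22  21  14  13   9  13  21  18  12  18  13  17  21  27  64
 106 132 138 140 143 142 141 139 139 144 142 142 142 142 142 143 145 144
 144 145 146 143 144 144 143 133 102  38  23  17  24  19  24  23]
```

```bash
python3 -c "
from cell import env
print(env.job_done())"
```

```text
the job is handed in; nothing more can be done
None
```

I handed the job in at about 18 s of the 67 s allowed. The bottle is in the narrow cup and the jar in the wide cup, both let go, and the closed gripper is holding the bar at about 0.97 rad with about 8–9 N. The angle is worked out from fingertip height, not read from the dial, and the hand-in returned no verdict.

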